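Sweep the pipe nuts into the sorting tray

TASK

Tidy the hardware shop counter: use the fingertips like a brush to sweep the three loose hexagonal nuts across the counter, through the open side of the low three-sided tray, until all three lie flat and wholly inside it. Only push them along the surface, never pick one up or lift it, and leave the padlock, the tap cartridge and everything else where they stand.

Things in the scene. Friction and masses are not known exactly. Their poses are not given: they have to be found in the camera images.
- tray: fixed low three-sided aluminium tray with a dark floor, 150 mm (its x) by 400 mm (its y) outside; walls 4 mm thick, 25 mm high, along both ends (-y, +y) and the back (+x). The side towards the robot (-x) is fully open: its edge is 75 mm from the origin. The floor is level with the counter (z = 0), no lip. Origin: centre of its underside; x points from the open side to the back wall.
- nut1: one of three alike loose plain brass hexagonal pipe nuts lying flat on the counter before the open side of the tray, 36 mm across flats, 42 mm across corners, 16 mm high, 50 to 100 g, with a hole through it. Origin: centre of its underside (at counter height); z is the axis of the hole. Slides with ordinary friction and stops where it is left.
- nut2: one of three alike loose plain brass hexagonal pipe nuts lying flat on the counter before the open side of the tray, 36 mm across flats, 42 mm across corners, 16 mm high, 50 to 100 g, with a hole through it. Origin: centre of its underside (at counter height); z is the axis of the hole. Slides with ordinary friction and stops where it is left.
- nut3: one of three alike loose plain brass hexagonal pipe nuts lying flat on the counter before the open side of the tray, 36 mm across flats, 42 mm across corners, 16 mm high, 50 to 100 g, with a hole through it. Origin: centre of its underside (at counter height); z is the axis of the hole. Slides with ordinary friction and stops where it is left.
- cartridge: to be left alone: brass tap cartridge standing upright, 36 mm diameter at the foot, 50 mm tall, origin at the centre of its underside. Stands in the row with the nuts; things in the row are 59 mm or more apart from centre to centre.
- padlock: to be left alone: brass padlock standing upright with its steel shackle up, 38 mm wide, 20 mm thick, 50 mm tall, origin at the centre of its underside. Stands in the row with the nuts; things in the row are 59 mm or more apart from centre to centre.
- tape_roll: to be left alone: roll of paper tape lying flat to the robot's left, 100 mm diameter, 24 mm high, origin at the centre of its underside.
- glue: to be left alone: white glue bottle standing at the right, 44 mm diameter, 100 mm tall, origin at the centre of its underside.
- valve: to be left alone: brass ball valve with a lever, lying at the left, about 100 mm long, 48 mm high, origin at the centre of its underside.
- door_handle: to be left alone: steel door handle plate lying at the right, 200 x 40 mm, handle 53 mm high, origin at the centre of its underside.
There are look-alikes about, which are no part of the job. What is shaped like the nut2 but purple is not meant. What is shaped like the nut1 but purple is not meant.

How it is judged:
By the outcome, as a careful person would: the job done as asked, in the order asked, and still so for the second after the job is handed in, with the robot touching nothing.
It also fails if it takes over 61 s, if anything falls off the work surface, if the arm or the gripper's body presses on something with over 40 N, if the wrist force passes 120 N, or if a joint passes its speed limit or range.

ROBOT

A 6-joint arm with a two-finger parallel gripper is mounted at the origin on the work surface. World frame = base frame: x ahead of the robot, y to its left, z up, the work surface at z = 0. Lengths are in m, angles in rad, forces in N, time in s.
With the tool pointing down it reaches from about 0.325 to 0.925 m from the base axis. Payload 3.1 kg.
Tool frame: the origin (TCP) lies on the centre line of the jaws, within the pads' length; the fingertips stand 25 mm ahead of it and the grasp point (between the pads) lies 6 mm ahead of it (env.nose_length is the distance from the TCP to the fingertips, in m); z points along the fingers, y is the line along which they close (so a half turn about z gives the same grasp; the last joint's range is limited). The gripper opens to 85 mm and grips with 20 to 120 N. Pads are 22 mm wide; open, the fingers measure 114 mm over their backs; the gripper's body (76 mm by 85 mm) begins 54 mm behind the grasp point. The pads swing forward as they close: fully open they stand 13 mm farther back than shut.
Start: joints at [1.156, 0.217, 1.613, -0, 1.311, -0.112], TCP at [0.186, 0.597, 0.256] pointing down, gripper open.
Joint ranges: [-2.75, 2.75], [-0.78, 2.1], [0.31, 2.55], [-1.13, 4.27], [0.13, 2.63], [-2.58, 2.58]. Speed limits (rad/s): [2.79, 2.79, 3.14, 3.14, 3.14, 3.14].

INTERFACE

Orientations are given as a 3x3 rotation matrix whose columns are the frame's x, y, z axes.
In Python, from bench import env gives the robot as it stands.
- The arm moves only by the tool step_arm, never from a script. Its argument "steps" is a list that holds one entry, the list of rows, each a list of 7 numbers: the opening in per cent of the stroke, from 0 (shut) to 100 (fully open), then the shift along the tool's x, y, z in m, then the turn, a rotation vector about the tool's x, y, z in degrees. In form: [[[hand, tx, ty, tz, rx, ry, rz], ...]]. A call has 1 to 8 rows; each row shifts and turns the commanded pose from where the row before left it, along the tool's axes as they then stand; what a row does not reach is not made up. A row lasts 1/10 s, in which the tool goes at most 50 mm and 8.59 degrees, less where a joint would pass 70% of its speed; a pose out of reach is approached as far as the arm can. A call is refused whole if a number of a shift passes 0.05 or a number of a turn 8.59, either way. A call with a gripper value outside its range is refused whole. The fingers move at their own pace and stop on an object; the grip force is fixed at half the most. Time passes only in rows, so rows that do not move let the fingers close. It gives the time, the measured TCP pose, the force, the opening and the grip force at its end, in the units of the state.
- env.sense(): the state, without advancing time (a new reading comes with each control period).
- env.grab_frame(name): name is "scene" or "top" or "wrist"; returns (picture, depth): 420x560x3 uint8, red, green, blue; 420x560 float32, m along the optical axis (not along the pixel's ray), 0 where there is no reading.
- env.calibration(name): a dict with "K" (3x3 intrinsics, pixels), "k1" (the pictures are not rectified: a ray, as slopes to the right and down, at radius r is drawn at 1 + k1 r^2 times it, then the intrinsics apply), "xyz" and "attitude" of the camera in the world. Camera axes: x right, y up, looking along -z (the intrinsics and any distortion apply to the point x, -y, -z); pixel columns grow to the right and rows downward; lengths in m; the calibration is good to about 2 mm. A picture is of the moment at which its call begins: read the wrist's pose just before it. calibration takes no time and is no camera call; for the wrist camera it gives the pose at the moment of the call.
- env.job_done(): hands the job in; it is judged then, once.
The state is a dict: "time": time; "q": joint angles; "joint_vel": joint speeds; "joint_efforts": joint torques, N m; "position": TCP position; "ee_rot": TCP orientation; "force": force on the tool from outside, world axes, zero at the start; "wrist_torque": the same for the moment, N m; "width": opening from 0.0 (shut) to 1.0 (fully open); "grasp_force": force on a finger pad.
Only numpy, scipy, OpenCV 4.12 (cv2) and the standard library are available. Lean on these libraries where they do the work, as an engineer would, in place of code of your own. Each camera call takes 0.05 s, during which the arm holds its last target. There are 200 camera calls.

## Working session

There is one attempt and no reset: what is moved stays moved. The work goes in short steps, Python scripts to look and compute and a tool call to move; the robot and the scene stay as the last step left them, time stands still between calls to the robot, and variables do not carry over. Pictures are saved under pics/ and viewed, at most 10 in all, crops included, and the job is handed in when it is done.

Besides the shell and the picture viewer there is one more tool, called after ">>>" as name([rows], argument=value, ...), one row to a line, values as JSON. step_arm: Moves the arm, as the interface text tells. Its arguments: {"type":"object","properties":{"steps":{"type":"array"}},"required":["steps"]}

```bash
mkdir -p pics; ls; cat > h.py <<'E'
import numpy as np, cv2
from bench import env
def look(name):
    c=env.calibration(name); im,d=env.grab_frame(name); return c,im,d
def ray(c,u,v):
    K=np.array(c["K"]); p=np.array([(u-K[0,2])/K[0,0],(v-K[1,2])/K[1,1]]); s=p.copy()
    for _ in range(20): s=p/(1+c["k1"]*(s@s))
    return np.array(c["attitude"])@np.array([s[0],-s[1],-1.0])
def plane(c,u,v,z):
    r=ray(c,u,v); o=np.array(c["xyz"]); return o+r*(z-o[2])/r[2]
def proj(c,P):
    K=np.array(c["K"]); q=np.array(c["attitude"]).T@(np.array(P)-np.array(c["xyz"]))
    s=np.array([q[0],-q[1]])/-q[2]; s=s*(1+c["k1"]*(s@s)); return K[0,0]*s[0]+K[0,2],K[1,1]*s[1]+K[1,2]
def pts(c,d,u,v): # world at pixel via depth
    return np.array(c["xyz"])+ray(c,u,v)*d[int(v),int(u)]
E
python3 - <<'E'
from h import *
for n in("scene","top"):
    c,im,d=look(n); cv2.imwrite(f"pics/{n}0.png",im[...,::-1]); print(n,c)
s=env.sense(); print(s["time"],s["position"],s["ee_rot"],env.nose_length,s["width"])
E
```

```text
pics
scene {'K': array([[384.67143795,   0.        , 281.96621859],
       [  0.        , 384.67143795, 210.66224913],
       [  0.        ,   0.        ,   1.        ]]), 'k1': -0.02529811117452982, 'xyz': array([ 1.2444408 , -0.01795754,  0.76756273]), 'attitude': array([[ 0.02284103, -0.72993798,  0.68313164],
       [ 0.99973154,  0.01933625, -0.01276567],
       [-0.00389106,  0.68323982,  0.73018368]])}
top {'K': array([[436.3190357 ,   0.        , 278.81007016],
       [  0.        , 436.3190357 , 209.89359468],
       [  0.        ,   0.        ,   1.        ]]), 'k1': -0.11268818424259697, 'xyz': array([0.42866826, 0.01368048, 1.15225464]), 'attitude': array([[ 0.02677152,  0.99308554, -0.11429956],
       [-0.99924337,  0.02981239,  0.02497814],
       [ 0.02821297,  0.11354437,  0.99313227]])}
0.1 [0.18607719 0.59593188 0.25507284] [[-9.54507195e-01  2.98186609e-01 -8.72268451e-04]
 [ 2.98187801e-01  9.54505042e-01 -2.03964085e-03]
 [ 2.24391047e-04 -2.20695167e-03 -9.99997540e-01]] 0.025 0.9973312041423755
```

View pics/top0.png

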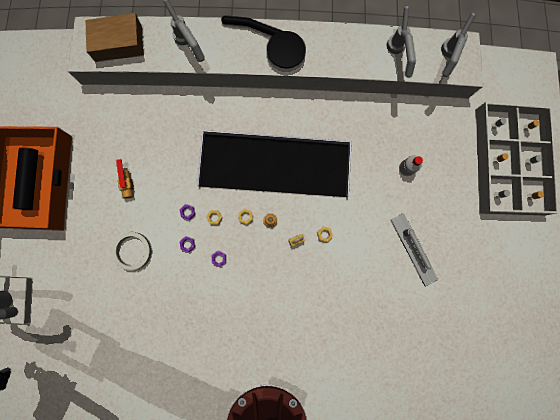

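View pics/scene0.png

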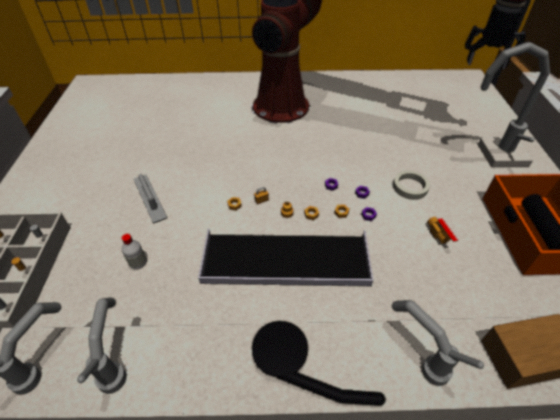

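The top view shows three brass nuts at (214,217), (246,216) and (325,235). The cartridge is at (270,220), the padlock at (296,241), and the purple look-alikes, which are not meant, at (188,212), (188,244) and (219,259). The tray corners are about (203,132), (350,142), (348,197) and (200,187). The scene view agrees.

```bash
python3 - <<'E'
from h import *
c,im,d=look("top")
hsv=cv2.cvtColor(im,cv2.COLOR_RGB2HSV)
for nm,lo,hi in(("brass",(12,90,60),(32,255,255)),("purple",(125,80,40),(160,255,255))):
    m=cv2.inRange(hsv,lo,hi); m=cv2.morphologyEx(m,cv2.MORPH_CLOSE,np.ones((3,3)))
    for k in cv2.findContours(m,cv2.RETR_EXTERNAL,cv2.CHAIN_APPROX_NONE)[0]:
        if cv2.contourArea(k)<40: continue
        x,y,w,h=cv2.boundingRect(k)
        if not(150<x<360 and 190<y<280): continue
        M=cv2.moments(k); u,v=M["m10"]/M["m00"],M["m01"]/M["m00"]
        hu=cv2.convexHull(k); W=np.array([plane(c,*p[0],.012)[:2] for p in hu])
        print(nm,round(u),round(v),"xy",plane(c,u,v,.012)[:2].round(4),"ext x",W[:,0].min().round(3),W[:,0].max().round(3),"y",W[:,1].min().round(3),W[:,1].max().round(3),"area mm2",round(cv2.contourArea(W.astype(np.float32))*1e6))
m=(im.max(2)<45).astype(np.uint8)[120:205,190:360]
ks=max(cv2.findContours(m,cv2.RETR_EXTERNAL,cv2.CHAIN_APPROX_NONE)[0],key=cv2.contourArea)
b=cv2.boxPoints(cv2.minAreaRect(ks))+[190,120]
for p in b: print("tray",p.round(1),plane(c,*p,0)[:2].round(4))
cr=cv2.resize(im[120:275,175:355],None,fx=4.4,fy=4.4*.85,interpolation=cv2.INTER_CUBIC)[:600,:800]
cv2.imwrite("pics/crop.png",cv2.resize(im[122:272,170:370],(800,600),interpolation=cv2.INTER_CUBIC)[...,::-1])
E
```

```text
brass 296 240 xy [ 0.482 -0.063] ext x 0.466 0.498 y -0.083 -0.044 area mm2 730
brass 325 234 xy [ 0.4995 -0.1369] ext x 0.481 0.518 y -0.157 -0.117 area mm2 1139
brass 270 220 xy [0.5325 0.0076] ext x 0.517 0.549 y -0.009 0.023 area mm2 860
brass 214 217 xy [0.5361 0.1548] ext x 0.517 0.555 y 0.136 0.175 area mm2 1103
brass 245 216 xy [0.5405 0.0731] ext x 0.52 0.56 y 0.055 0.092 area mm2 1102
purple 218 258 xy [0.4285 0.1385] ext x 0.409 0.448 y 0.121 0.156 area mm2 1037
purple 187 244 xy [0.4635 0.2229] ext x 0.445 0.481 y 0.204 0.241 area mm2 1037
purple 187 212 xy [0.5483 0.2269] ext x 0.529 0.568 y 0.207 0.245 area mm2 1068
tray [198.4 186.1] [0.6188 0.2013]
tray [202.4 131.1] [0.7708 0.1985]
tray [350.7 141.8] [ 0.7547 -0.207 ]
tray [346.7 196.8] [ 0.6022 -0.1969]
```

View pics/crop.png

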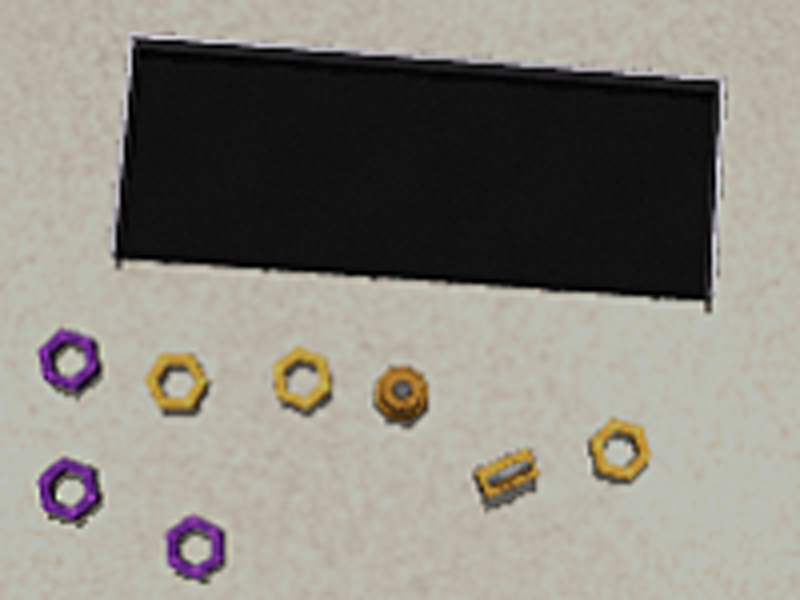

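The crop confirms three brass hex nuts, with outlines of about 36–42 mm as specified: A (0.536,0.155), B (0.541,0.073) and C (0.500,-0.137). The purple ones are excluded. The tray's open edge runs from (0.619,0.201) to (0.602,-0.197), so its yaw is about -2.4°. I'll sweep with the fingers about 20% open, starting with nut A.

>>> step_arm([
  [[20,0,0,0,0,0,-7.15],[20,0,0,0,0,0,-7.15],[20,-0.035,-0.045,0,0,0,0],[20,-0.035,-0.045,0,0,0,0],[20,-0.035,-0.045,0,0,0,0],[20,-0.035,-0.045,0,0,0,0],[20,-0.035,-0.045,0,0,0,0],[20,-0.035,-0.045,0,0,0,0]],
])

```text
time: 0.95
position: [0.3582, 0.3485, 0.2561]
ee_rot: [[-0.999, 0.053, 0.0], [0.053, 0.999, -0.0], [-0.0, -0.0, -1.0]]
force: [1.4, 0.0, -0.5]
width: 0.2
grasp_force: 0.0
```

>>> step_arm([
  [[20,-0.0275,-0.0435,0,0,0,0],[20,-0.0275,-0.0435,0,0,0,0],[20,-0.0275,-0.0435,0,0,0,0],[20,-0.0275,-0.0435,0,0,0,0],[20,0,0,0.04,0,0,0],[20,0,0,0.04,0,0,0],[20,0,0,0.04,0,0,0],[20,0,0,0,0,0,0]],
])

```text
time: 1.75
position: [0.4498, 0.1742, 0.1301]
ee_rot: [[-0.998, 0.054, -0.014], [0.054, 0.999, -0.003], [0.014, -0.004, -1.0]]
force: [0.1, 0.8, -0.2]
width: 0.202
grasp_force: 0.0
```

>>> step_arm([
  [[20,-0.017,-0.0075,0,0,0,0],[20,-0.017,-0.0075,0,0,0,0],[20,0,0,0.03,0,0,0],[20,0,0,0,0,0,0],[20,0,0,0,0,0,0]],
])

```text
time: 2.25
position: [0.4899, 0.1588, 0.1076]
ee_rot: [[-0.999, 0.054, 0.001], [0.054, 0.999, 0.0], [-0.001, 0.0, -1.0]]
force: [1.2, 0.2, 0.6]
width: 0.203
grasp_force: 0.0
```

```bash
python3 - <<'E'
from h import *
c,im,d=look("wrist"); cv2.imwrite("pics/w1.png",im[...,::-1])
for P in ((.536,.155,.016),(.5405,.073,.016)): print(proj(c,P))
print(env.sense()["position"])
E
```

```text
(np.float64(274.8387441552606), np.float64(291.61294071888665))
(np.float64(155.663313697024), np.float64(302.78560014674065))
[0.49014392 0.15904909 0.10808294]
```

View pics/w1.png

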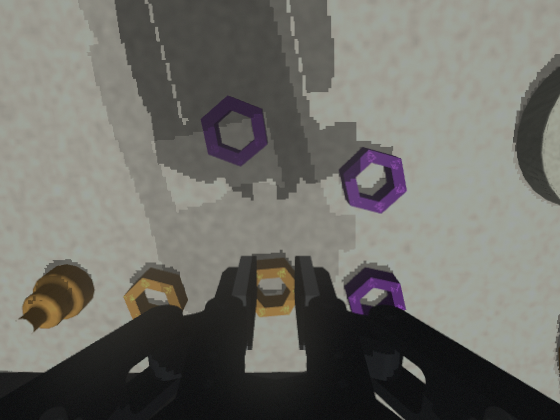

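The wrist view shows nut A at (274,291), where it was predicted, and the purple nuts clear of the fingers. Next I move back slightly and descend.

>>> step_arm([
  [[20,0.008,0,0.02,0,0,0],[20,0,0,0.02,0,0,0],[20,0,0,0.02,0,0,0],[20,0,0,0.019,0,0,0],[20,0,0,0,0,0,0],[20,0,0,0,0,0,0]],
])

```text
time: 2.9
position: [0.4815, 0.1597, 0.0285]
ee_rot: [[-0.999, 0.053, 0.002], [0.053, 0.999, 0.0], [-0.002, 0.0, -1.0]]
force: [-0.1, 0.7, -0.5]
width: 0.197
grasp_force: 0.0
```

>>> step_arm([
  [[20,-0.01,0,0,0,0,0],[20,-0.01,0,0,0,0,0],[20,-0.01,0,0,0,0,0],[20,-0.012,0,0,0,0,0],[20,-0.012,0,0,0,0,0],[20,-0.012,0,0,0,0,0],[20,-0.012,0,0,0,0,0],[20,-0.012,0,0,0,0,0]],
])

```text
time: 3.7
position: [0.5714, 0.1546, 0.0271]
ee_rot: [[-0.999, 0.053, -0.0], [0.053, 0.999, -0.0], [0.0, -0.0, -1.0]]
force: [-0.7, 0.4, -0.0]
width: 0.198
grasp_force: 0.3
```

>>> step_arm([
  [[20,-0.012,0,0,0,0,0],[20,-0.012,0,0,0,0,0],[20,-0.012,0,0,0,0,0],[20,-0.012,0,0,0,0,0],[20,-0.012,0,0,0,0,0],[20,-0.012,0,0,0,0,0],[20,-0.012,0,0,0,0,0],[20,-0.01,0,0,0,0,0]],
])

```text
time: 4.5
position: [0.6655, 0.1496, 0.0273]
ee_rot: [[-0.999, 0.053, 0.0], [0.053, 0.999, 0.0], [-0.0, 0.0, -1.0]]
force: [-0.8, -0.7, 0.3]
width: 0.201
grasp_force: 0.1
```

>>> step_arm([
  [[20,0,0,0,0,0,0],[20,0,0,0,0,0,0],[20,0.02,0,0,0,0,0],[20,0.02,0,-0.01,0,0,0],[20,0,0,-0.04,0,0,0],[20,0,0,-0.04,0,0,0],[20,0,0,0,0,0,0]],
])

```text
time: 5.2
position: [0.6287, 0.1527, 0.1248]
ee_rot: [[-0.999, 0.053, 0.013], [0.053, 0.999, 0.002], [-0.013, 0.002, -1.0]]
force: [1.5, 0.6, 1.1]
width: 0.2
grasp_force: 0.0
```

```bash
cat > m.py <<'E'
from h import *
c,im,d=look("top")
hsv=cv2.cvtColor(im,cv2.COLOR_RGB2HSV)
for nm,lo,hi in(("brass",(12,90,60),(32,255,255)),("purple",(125,80,40),(160,255,255))):
    m=cv2.morphologyEx(cv2.inRange(hsv,lo,hi),cv2.MORPH_CLOSE,np.ones((3,3)))
    for k in cv2.findContours(m,cv2.RETR_EXTERNAL,cv2.CHAIN_APPROX_NONE)[0]:
        x,y,w,h=cv2.boundingRect(k)
        if cv2.contourArea(k)<20 or not(150<x<360 and 130<y<280): continue
        M=cv2.moments(k); u,v=M["m10"]/M["m00"],M["m01"]/M["m00"]
        print(nm,round(u),round(v),plane(c,u,v,.012)[:2].round(4),cv2.contourArea(k))
cv2.imwrite("pics/last.png",cv2.resize(im[112:272,170:370],(750,600),interpolation=cv2.INTER_CUBIC)[...,::-1])
s=env.sense();print(s["time"],s["position"])
E
python3 m.py
```

```text
brass 296 240 [ 0.482 -0.063] 94.0
brass 325 234 [ 0.4996 -0.1367] 151.5
brass 270 220 [0.5325 0.0076] 123.0
brass 245 216 [0.5408 0.0729] 152.0
purple 223 258 [0.4307 0.1254] 24.0
5.25 [0.62702746 0.15239614 0.12200072]
```

>>> step_arm([
  [[20,0.027,-0.0168,0,0,0,0],[20,0.027,-0.0168,0,0,0,0],[20,0.027,-0.0168,0,0,0,0],[20,0.027,-0.0168,0,0,0,0],[20,0.027,-0.0168,0,0,0,0],[20,0,0,0.03,0,0,0],[20,0,0,0,0,0,0],[20,0,0,0,0,0,0]],
])

```text
time: 6.05
position: [0.4836, 0.0752, 0.0861]
ee_rot: [[-0.999, 0.053, -0.004], [0.053, 0.999, 0.0], [0.004, -0.0, -1.0]]
force: [-0.3, 0.3, 0.0]
width: 0.203
grasp_force: 0.0
```

```bash
python3 m.py
```

```text
brass 296 240 [ 0.482 -0.063] 94.0
brass 325 234 [ 0.4995 -0.1368] 152.5
brass 271 220 [0.5327 0.0046] 96.5
brass 219 158 [0.6948 0.1494] 161.0
purple 218 258 [0.4284 0.1385] 148.0
purple 187 244 [0.4635 0.2228] 145.0
purple 187 212 [0.5484 0.227 ] 142.5
6.1 [0.48502614 0.07528386 0.08713842]
```

Nut A is in the tray at (0.695,0.149). Next is nut B.

>>> step_arm([
  [[20,0,0,0.02,0,0,0],[20,0,0,0.02,0,0,0],[20,0,0,0.019,0,0,0],[20,0,0,0,0,0,0],[20,-0.008,0,0,0,0,0],[20,-0.01,0,0,0,0,0],[20,-0.01,0,0,0,0,0],[20,-0.012,0,0,0,0,0]],
])

```text
time: 6.9
position: [0.5269, 0.0729, 0.0294]
ee_rot: [[-0.999, 0.053, 0.002], [0.053, 0.999, 0.0], [-0.002, 0.0, -1.0]]
force: [-1.4, 0.0, 0.5]
width: 0.201
grasp_force: 0.4
```

>>> step_arm([
  [[20,-0.012,0,0,0,0,0],[20,-0.012,0,0,0,0,0],[20,-0.012,0,0,0,0,0],[20,-0.012,0,0,0,0,0],[20,-0.012,0,0,0,0,0],[20,-0.012,0,0,0,0,0],[20,-0.012,0,0,0,0,0],[20,-0.012,0,0,0,0,0]],
])

```text
time: 7.7
position: [0.6219, 0.0678, 0.0282]
ee_rot: [[-0.999, 0.053, -0.0], [0.053, 0.999, -0.0], [0.0, -0.0, -1.0]]
force: [-0.8, -0.2, 0.7]
width: 0.2
grasp_force: 0.3
```

>>> step_arm([
  [[20,-0.012,0,0,0,0,0],[20,-0.012,0,0,0,0,0],[20,-0.012,0,0,0,0,0],[20,-0.008,0,0,0,0,0],[20,0,0,0,0,0,0],[20,0.02,0,0,0,0,0],[20,0.02,0,-0.01,0,0,0]],
])

```text
time: 8.4
position: [0.6232, 0.0676, 0.0368]
ee_rot: [[-0.999, 0.053, -0.003], [0.053, 0.999, 0.0], [0.003, -0.0, -1.0]]
force: [-1.7, -0.7, -0.1]
width: 0.194
grasp_force: 0.0
```

>>> step_arm([
  [[20,0,0,-0.04,0,0,0],[20,0,0,-0.04,0,0,0],[20,0,0,0,0,0,0],[20,0,0,0,0,0,0]],
])

```text
time: 8.8
position: [0.6259, 0.0677, 0.1203]
ee_rot: [[-0.999, 0.053, 0.004], [0.053, 0.999, -0.0], [-0.004, 0.0, -1.0]]
force: [-0.7, 1.3, -0.5]
width: 0.203
grasp_force: 0.0
```

>>> step_arm([
  [[20,0.0285,-0.0352,0,0,0,0],[20,0.0285,-0.0352,0,0,0,0],[20,0.0285,-0.0352,0,0,0,0],[20,0.0285,-0.0352,0,0,0,0],[20,0.0285,-0.0352,0,0,0,0],[20,0.0285,-0.0352,0,0,0,0],[20,0,0,0,0,0,0],[20,0,0,0,0,0,0]],
])

```text
time: 9.6
position: [0.4413, -0.1341, 0.1169]
ee_rot: [[-0.998, 0.056, -0.002], [0.056, 0.998, 0.002], [0.002, 0.002, -1.0]]
force: [0.2, -0.0, -0.2]
width: 0.195
grasp_force: 0.0
```

```bash
python3 m.py
```

```text
brass 296 240 [ 0.482 -0.063] 94.0
brass 321 232 [ 0.506  -0.1262] 35.5
brass 270 220 [0.5325 0.0076] 123.0
brass 250 159 [0.6951 0.0655] 160.0
brass 219 158 [0.6948 0.1494] 161.0
purple 218 258 [0.4285 0.1385] 149.0
purple 187 244 [0.4635 0.2228] 145.0
purple 187 212 [0.5482 0.2269] 141.5
9.65 [ 0.44230914 -0.13371275  0.11729614]
```

Nut B is in at (0.695,0.066). Next is nut C.

>>> step_arm([
  [[20,0,0,0.022,0,0,0],[20,0,0,0.022,0,0,0],[20,0,0,0.022,0,0,0],[20,0,0,0.022,0,0,0],[20,0,0,0,0,0,0],[20,0,0,0,0,0,0]],
])

```text
time: 10.25
position: [0.4431, -0.133, 0.0298]
ee_rot: [[-0.999, 0.051, -0.001], [0.051, 0.999, 0.001], [0.001, 0.001, -1.0]]
force: [0.2, -0.3, -0.5]
width: 0.195
grasp_force: 0.0
```

>>> step_arm([
  [[20,-0.01,0,0,0,0,0],[20,-0.01,0,0,0,0,0],[20,-0.01,0,0,0,0,0],[20,-0.012,0,0,0,0,0],[20,-0.012,0,0,0,0,0],[20,-0.012,0,0,0,0,0],[20,-0.012,0,0,0,0,0],[20,-0.012,0,0,0,0,0]],
])

```text
time: 11.05
position: [0.5338, -0.139, 0.0302]
ee_rot: [[-0.999, 0.053, -0.0], [0.053, 0.999, 0.0], [0.0, 0.0, -1.0]]
force: [-0.8, -0.7, 0.8]
width: 0.199
grasp_force: 0.3
```

>>> step_arm([
  [[20,-0.012,0,0,0,0,0],[20,-0.012,0,0,0,0,0],[20,-0.012,0,0,0,0,0],[20,-0.012,0,0,0,0,0],[20,-0.012,0,0,0,0,0],[20,-0.012,0,0,0,0,0],[20,-0.012,0,0,0,0,0],[20,-0.012,0,0,0,0,0]],
])

```text
time: 11.85
position: [0.6296, -0.1441, 0.0303]
ee_rot: [[-0.999, 0.053, -0.0], [0.053, 0.999, 0.0], [0.0, 0.0, -1.0]]
force: [-0.3, -0.2, -0.1]
width: 0.197
grasp_force: 0.3
```

>>> step_arm([
  [[20,-0.012,0,0,0,0,0],[20,-0.012,0,0,0,0,0],[20,-0.008,0,0,0,0,0],[20,0,0,0,0,0,0],[20,0.02,0,0,0,0,0],[20,0.02,0,-0.01,0,0,0],[20,0,0,-0.04,0,0,0],[20,0,0,-0.04,0,0,0]],
])

```text
time: 12.65
position: [0.6179, -0.1429, 0.119]
ee_rot: [[-0.999, 0.054, -0.005], [0.054, 0.999, 0.002], [0.005, 0.002, -1.0]]
force: [0.2, 0.7, 1.0]
width: 0.196
grasp_force: 0.0
```

>>> step_arm([
  [[20,0.04,0,-0.02,0,0,0],[20,0.04,0,-0.02,0,0,0],[20,0.04,0,0,0,0,0],[20,0.04,0,0,0,0,0],[20,0.04,0,0,0,0,0],[20,0,0,0,0,0,0],[20,0,0,0,0,0,0]],
])

```text
time: 13.35
position: [0.4201, -0.1328, 0.1602]
ee_rot: [[-0.999, 0.054, 0.001], [0.054, 0.999, -0.0], [-0.001, -0.0, -1.0]]
force: [-0.6, -0.1, 0.5]
width: 0.202
grasp_force: 0.0
```

```bash
python3 m.py
```

```text
brass 296 240 [ 0.482 -0.063] 94.0
brass 270 220 [0.5325 0.0076] 123.0
brass 329 163 [ 0.6911 -0.1458] 154.0
brass 250 159 [0.6951 0.0655] 160.0
brass 219 158 [0.6948 0.1494] 161.0
purple 218 258 [0.4285 0.1385] 149.0
purple 187 244 [0.4635 0.2228] 145.0
purple 187 212 [0.5483 0.2269] 143.0
13.4 [ 0.42148902 -0.13328646  0.16085503]
```

View pics/last.png

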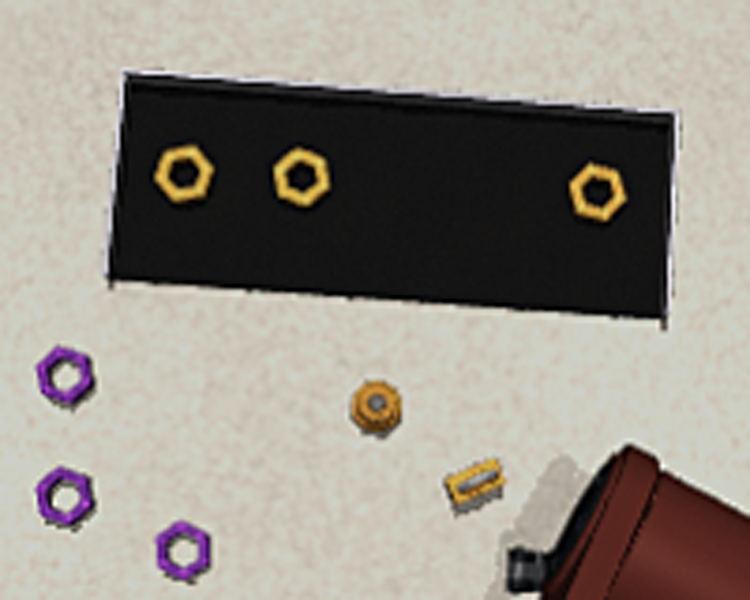

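All three brass nuts lie flat and well inside the tray, at crop pixels (185,174), (302,178) and (598,192). The cartridge, padlock and purple nuts have not moved, and the arm is clear.

```bash
python3 -c "
from bench import env
print(env.job_done())"
```

```text
the job is handed in; nothing more can be done
None
```

I swept all three brass nuts flat and wholly inside the tray, left the padlock, cartridge and purple look-alikes where they stood, and handed the job in at about 13.4 s of the 61 s limit.

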